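# Prise open the whetstone case

## Robot

A 6-joint arm with a two-finger parallel gripper is mounted at the origin on the work surface. World frame = base frame: x ahead of the robot, y to its left, z up, the work surface at z = 0. Lengths are in m, angles in rad, forces in N, time in s.
With the tool pointing down it reaches from about 0.275 to 0.875 m from the base axis. Payload 12.5 kg.
Tool frame: the origin (TCP) lies at the very end of the fingers, on their centre line; the grasp point (between the pads) lies 19 mm behind it; z points along the fingers, y is the line along which they close (so a half turn about z gives the same grasp; the last joint's range is limited). The gripper opens to 85 mm and grips with 20 to 120 N. Pads are 22 mm wide; open, the fingers measure 114 mm over their backs; the gripper's body (76 mm by 85 mm) begins 54 mm behind the grasp point. The pads swing forward as they close: fully open they stand 13 mm farther back than shut.
Start: joints at [1.171, 0.351, 1.652, -0, 1.139, -0.085], TCP at [0.17, 0.523, 0.231] pointing down, gripper open.
Joint ranges: [-2.75, 2.75], [-0.79, 2.1], [0.01, 2.65], [-1.57, 4.71], [0.07, 3.14], [-2.87, 2.87]. Speed limits (rad/s): [2.22, 2.22, 2.79, 3.14, 3.14, 3.14].

## Interface

Orientations are given as a 3x3 rotation matrix whose columns are the frame's x, y, z axes.
In Python, from station import * gives the robot as it stands.
- The arm moves only by the tool send_rows, never from a script. Its argument "plan" is a list of rows, each a list of 4 numbers: the shift along the tool's x, y, z in mm, then the turn about the tool's z in degrees. A call has 1 to 10 rows; each row shifts and turns the commanded pose from where the row before left it, along the tool's axes as they then stand; what a row does not reach is not made up. A row lasts 1/8 s, in which the tool goes at most 62.5 mm and 10.7 degrees, less where a joint would pass 70% of its speed; a pose out of reach is approached as far as the arm can. A call with a gripper value outside its range is refused whole. "grip" is the finger opening in mm, from 0 to 85.4, set as the call begins (left out, the last holds). The fingers move at their own pace and stop on an object; "newtons" is the grip in N (left out, the last holds). Time passes only in rows, so rows that do not move let the fingers close. It gives the time, the measured TCP pose, the force, the opening and the grip force at its end, in the units of the state.
- observe(): the state, without advancing time (a new reading comes with each control period).
- grab_frame(name): name is "side" or "top"; returns a dict with "image" (480x640x3 uint8, red, green, blue), "intrinsics" (3x3 intrinsics, pixels), "view" (4x4, takes a point from world to camera coordinates). Camera axes: x right, y up, looking along -z (the intrinsics and any distortion apply to the point x, -y, -z); pixel columns grow to the right and rows downward; lengths in m; the calibration is good to about 2 mm. A picture is of the moment at which its call begins. There is no depth.
- close_job(): hands the job in; it is judged then, once.
The state is a dict: "time_s": time; "qpos": joint angles; "dq": joint speeds; "joint_efforts": joint torques, N m; "eef_pos": TCP position; "tool_rot": TCP orientation; "contact_force": force on the tool from outside, world axes, zero at the start; "ft_torque": the same for the moment, N m; "grip_width": finger opening in m; "grasp_force": force on a finger pad.
Only numpy, scipy, OpenCV 4.12 (cv2) and the standard library are available. Lean on these libraries where they do the work, as an engineer would, in place of code of your own. Each camera call takes 0.05 s, during which the arm holds its last target. There are 200 camera calls.

## Task

Take the pry bar out of its rest by its steel blade, lay it down flat on the bench, and take it again by its handle. Prise the closed lid of the wooden case up with the blade in the notch under the lid's front edge (the bar must start the lid, not the fingers), and swing the lid open until it stands nearly upright. Then set the bar down flat on the bench again, without dropping it, leaving the case open and the plane, the mallet and the glue bottle where they are.

Things in the scene. Friction and masses are not known exactly. Their poses are not given: they have to be found in the camera images.
- case: Fixed dark-wood whetstone case, 150 (x) x 220 (y) x 100 mm high without lid, walls 12 mm; origin at the centre of its underside, x from its front (brass plate, robot side) to its hinged back. The middle 100 mm of the front wall is cut down to 86 mm above the bench: a slot 14 mm high under the closed lid's front edge, which is flush with the front face. Whetstones inside stay below 45 mm.
- lid (a joint): Hinge angle of the case's lid (a 150 x 220 x 12 mm wooden board, 0.25 kg, no handle; a pale 100 mm strip inlaid in its top marks the front edge above the notch), rad: 0 closed, growing as the front edge rises, stop at 1.8. The hinge is stiff: the lid stays where it is left; lifting it at the front edge takes about 3.5 N. It may start a little ajar (up to 0.03).
- lid_hinge (a point): Point on the lid's hinge line: middle of the back edge of the lid's underside, 100 mm above the bench, 75 mm behind the case's centre. The hinge line runs along the case's y axis.
- lid_edge (a point): Middle of the front edge of the lid's underside, 150 mm from the hinge line; moves with the lid.
- rest: Fixed plywood tool rest, x from -121 to 0 mm, 90 mm wide, 60 mm high; origin on the bench under its +x end's middle. A groove along x, 32 mm wide, 30 mm deep, open on top and at the +x end, holds the bar's handle with 4 mm beside it, too tight for fingers; the blade stands out freely 70 mm beyond the +x end, its mid-plane 44 mm above the bench.
- pry_bar: Loose flat pry bar, 180 mm, 0.15-0.25 kg: orange handle 100 x 24 x 26 mm (x, y, z), then a steel blade 80 mm long, 32 wide, 4 thick (last 10 mm 2.5 thick), its mid-plane 14 mm above the handle's underside. Origin at the centre of the handle's underside, x to the blade's tip, z up as it lies. Centre of mass about 25 mm ahead of the origin. Starts in the rest, tip away from the robot.
- bar_tip (a point): Middle of the blade's front edge, 130 mm ahead of the handle's middle, 14 mm above the handle's underside.
- bar_blade (a point): Point in the middle of the blade's thickness, 25 mm behind the tip: where the blade can be gripped, across its 32 mm width, while it lies in the rest.
- bar_handle (a point): Centre of the bar's handle (gripped across its 24 mm width), 13 mm above its underside.
- plane: Bystander: wooden hand plane 160 x 55 mm, about 75 mm high; origin at the centre of its underside.
- mallet: Bystander: wooden mallet lying flat, 210 mm long, head 60 x 110 x 60 mm; origin on the bench under it.
- glue: Bystander: white glue bottle with orange cap, 56 mm wide, 150 mm high; origin at the centre of its underside.
Not all that is in view belongs to the job. There is more than one size of the pry_bar; the one meant has the size given above.

How it is judged:
On the way, in this order (a step that is already met when the one before it is completed fails the run):
1. the bar lies flat on the bench, let go, before the lid has been opened (height (world z) of bar_handle below 0.022 m and angle between bar_handle's own x axis and vertical between 1.42 and 1.72 rad and contact force between the fingers and pry_bar below 0.1 N and linear speed of pry_bar below 0.03 m/s and value of joint lid below 0.1 rad), for 0.2 s.
2. the bar, not the fingers, prises the lid up (lid between 0.1 and 0.7 rad, touched by the bar alone) (value of joint lid between 0.1 and 0.7 rad and contact force between pry_bar and lid above 0.3 N and contact force between the fingers and lid below 0.5 N), for 0.1 s.
At the end, for the whole second after the job is handed in: The lid stands open by more than 1.1 rad and at rest; the bar lies on the bench (handle's centre under 22 mm high, its length level within 0.15 rad), let go and at rest (value of joint lid above 1.1 rad and velocity of joint lid below 0.05 rad/s and height (world z) of bar_handle below 0.022 m and angle between bar_handle's own x axis and vertical between 1.42 and 1.72 rad and linear speed of pry_bar below 0.03 m/s and contact force between the fingers and pry_bar below 0.1 N); the robot touches nothing.
It fails at once if the fingers push the lid by more than 2 N while it is still closed (under 0.1 rad) (value of joint lid below 0.1 rad and contact force between the fingers and lid above 2 N).
It fails at once if the bar is dropped or thrown (faster than 1.3 m/s) (linear speed of pry_bar above 1.3 m/s).
It fails at once if a bystander is moved by more than 30 mm (distance of any of plane, mallet, glue from where it was at the start of the episode above 0.03 m).
It also fails if it takes over 72 s, if anything falls off the work surface, if the arm or the gripper's body presses on something with over 40 N, if the wrist force passes 120 N, or if a joint passes its speed limit or range.

## Working session

There is one attempt and no reset: what is moved stays moved. The work goes in short steps, Python scripts to look and compute and a tool call to move; the robot and the scene stay as the last step left them, time stands still between calls to the robot, and variables do not carry over. Pictures are saved under pics/ and viewed, at most 11 in all, crops included, and the job is handed in when it is done.

Besides the shell and the picture viewer there is one more tool, called in YAML: its name, and indented under it one key for each argument. send_rows: Moves the arm, as the interface text tells. Its arguments: {"type":"object","properties":{"plan":{"type":"array","items":{"type":"array","items":{"type":"number"}}},"grip":{"type":"number"},"newtons":{"type":"number"}},"required":["plan"]}

```bash
mkdir -p pics; ls; python3 - <<'E'
from station import *
import cv2,json
for n in("top","side"):
    f=grab_frame(n); cv2.imwrite(f"pics/{n}0.png",f["image"][:,:,::-1]); print(n,f["intrinsics"],f["view"], [k for k in f])
s=observe(); print(s)
E
```

```text
pics
top [[528.16463331   0.         314.02449302]
 [  0.         528.16463331 234.41095546]
 [  0.           0.           1.        ]] [[ 0.04834143 -0.99881936  0.00479555 -0.040806  ]
 [ 0.97697718  0.04828203  0.20780864 -0.56734729]
 [-0.20779483 -0.00536062  0.97815774 -1.47000912]
 [ 0.          0.          0.          1.        ]] ['image', 'intrinsics', 'view']
side [[588.88985155   0.         313.28749134]
 [  0.         588.88985155 242.90322789]
 [  0.           0.           1.        ]] [[-0.95045533 -0.31084726 -0.00293911  0.52259357]
 [ 0.23378672 -0.72100051  0.65230517 -0.19313428]
 [-0.20488638  0.6192998   0.75795074 -1.72517323]
 [ 0.          0.          0.          1.        ]] ['image', 'intrinsics', 'view']
{'time_s': 0.1, 'qpos': array([ 1.17142106e+00,  3.51193758e-01,  1.65234009e+00, -4.22130138e-06,
        1.13912737e+00, -8.45791694e-02]), 'dq': array([-0.00061263,  0.00012769, -0.00210157, -0.00019552,  0.00081776,
        0.00100613]), 'joint_efforts': array([ 3.16513187e-04, -5.06837261e+01, -2.91873676e+01, -7.29063368e-05,
        2.72021680e-03,  1.96164471e-06]), 'eef_pos': array([0.1701426 , 0.52271002, 0.23081362]), 'tool_rot': array([[-9.50860061e-01,  3.09620696e-01, -4.11973777e-04],
       [ 3.09620958e-01,  9.50859553e-01, -9.85969534e-04],
       [ 8.64526282e-05, -1.06507477e-03, -9.99999429e-01]]), 'contact_force': array([ 0.14310415, -0.10379503, -1.0803629 ]), 'ft_torque': array([ 0.04809441, -0.0104066 ,  0.02534568]), 'grasp_force': 0.0, 'grip_width': 0.08553065380015688}
```

View pics/top0.png

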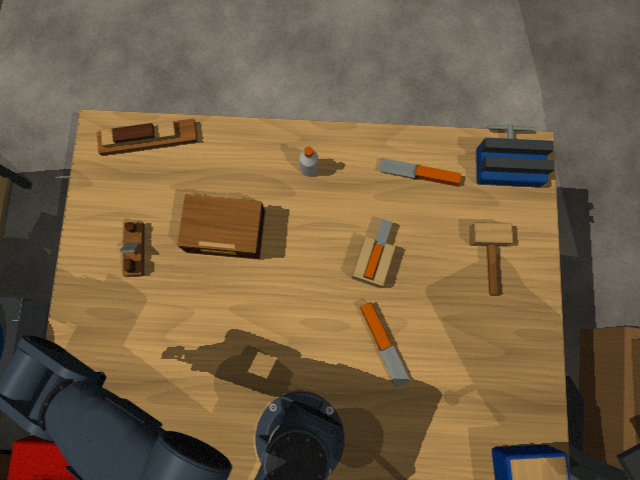

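View pics/side0.png

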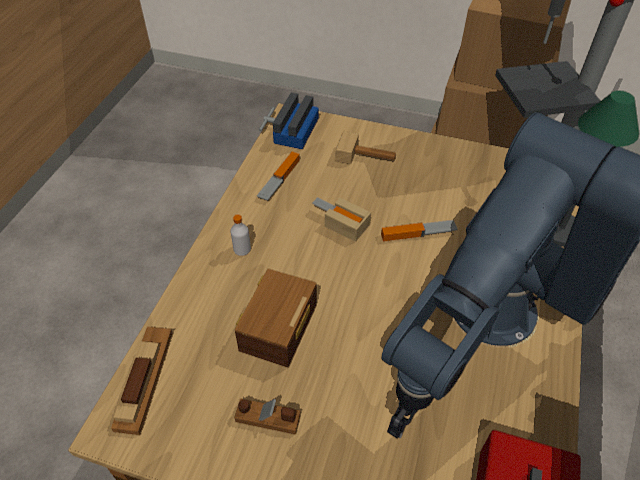

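Candidates for the bar, as pixels in the top view: the bar in the plywood rest (378,250), a loose larger bar at (420,172), and another at (383,342). The description says it starts in the rest, so I choose (378,250). The next crop checks that choice and its size.

```bash
cat > h.py <<'E'
from station import *
import cv2,numpy as np
def grab(n):
    f=grab_frame(n); return f["image"],f["intrinsics"],f["view"]
def ray(K,V,uv,z):
    uv=np.atleast_2d(uv).astype(float)
    d=np.c_[(uv[:,0]-K[0,2])/K[0,0],-(uv[:,1]-K[1,2])/K[1,1],-np.ones(len(uv))]@V[:3,:3]
    o=-V[:3,:3].T@V[:3,3]
    return o+d*((z-o[2])/d[:,2])[:,None]
def proj(K,V,P):
    c=np.atleast_2d(P)@V[:3,:3].T+V[:3,3]
    return np.c_[K[0,0]*c[:,0]/-c[:,2]+K[0,2],K[1,1]*-c[:,1]/-c[:,2]+K[1,2]]
def orange(im):
    h=cv2.cvtColor(im,cv2.COLOR_RGB2HSV); return cv2.inRange(h,(5,200,120),(14,255,255))
def steel(im):
    h=cv2.cvtColor(im,cv2.COLOR_RGB2HSV); return cv2.inRange(h,(0,0,90),(180,50,255))
def blobs(m,amin=60):
    n,l,s,c=cv2.connectedComponentsWithStats(m)
    return [(l==i).astype(np.uint8) for i in range(1,n) if s[i,4]>=amin]
def rect(K,V,mask,z):
    v,u=np.nonzero(mask); # sub-pixel rectangle on plane z: outline in world mm
    c=cv2.findContours(mask,cv2.RETR_EXTERNAL,cv2.CHAIN_APPROX_NONE)[0][0][:,0]
    P=ray(K,V,c,z)[:,:2]*1000
    r=cv2.minAreaRect(P.astype(np.float32)); return r,cv2.boxPoints(r)
E
python3 - <<'E'
from h import *
np.set_printoptions(precision=1,suppress=True)
im,K,V=grab("top")
for nm,m,z in(("orange",orange(im),.056),("steel",steel(im),.045)):
    m[:110]=0;m[400:]=0
    for b in blobs(m):
        v,u=np.nonzero(b)
        if u.max()>470 or u.min()<280: continue
        r,bx=rect(K,V,b,z); print(nm,u.mean().round(),v.mean().round(),b.sum(),r[0],r[1],r[2]); print(bx.tolist())
h=cv2.cvtColor(im,cv2.COLOR_RGB2HSV)
m=cv2.inRange(h,(0,90,60),(14,200,135))
m[:185]=0;m[262:]=0;m[:,:165]=0;m[:,275:]=0
print(h[215,220],h[250,220],h[245,215],h[225,259],h[260,380],h[230,320])
a=cv2.resize(im[180:275,165:275],None,fx=4,fy=4,interpolation=cv2.INTER_CUBIC)
b=cv2.resize(im[205:300,335:425],None,fx=4,fy=4,interpolation=cv2.INTER_CUBIC)
cv2.imwrite("pics/c1.png",np.hstack([a,b])[:,:,::-1])
E
```

```text
orange 438.0 174.0 424 (771.7556762695312, -373.4578857421875) (133.26451110839844, 30.28633689880371) 80.93912506103516
[[746.3079833984375, -436.8738708496094], [776.2164306640625, -441.6434631347656], [797.203369140625, -310.0419006347656], [767.294921875, -305.2723083496094]]
orange 373.0 261.0 287 (501.1780090332031, -186.07925415039062) (24.348873138427734, 98.16641235351562) 73.2480697631836
[[450.66876220703125, -183.58984375], [544.669189453125, -211.88421630859375], [551.687255859375, -188.56866455078125], [457.68682861328125, -160.2742919921875]]
orange 375.0 326.0 556 (316.99822998046875, -197.213623046875) (132.62808227539062, 32.74852752685547) 28.444316864013672
[[250.8904571533203, -214.4017333984375], [266.48870849609375, -243.19686889648438], [383.10601806640625, -180.0255126953125], [367.50775146484375, -151.23037719726562]]
steel 307.0 162.0 223 (795.283935546875, 23.724475860595703) (52.88613510131836, 69.93247985839844) 57.3168830871582
[[751.5748291015625, 20.349645614624023], [810.4349365234375, -17.413360595703125], [838.9930419921875, 27.099306106567383], [7
[... 287 characters left out ...]
6.9033813476562, -199.44998168945312]]
steel 383.0 232.0 259 (588.7833251953125, -213.939697265625) (30.288619995117188, 75.53509521484375) 73.22115325927734
[[548.2518310546875, -217.5365753173828], [620.5711669921875, -239.34193420410156], [629.3148193359375, -210.3428192138672], [556.9954833984375, -188.53746032714844]]
steel 394.0 363.0 513 (211.59674072265625, -252.99423217773438) (101.11319732666016, 43.08938217163086) 27.000608444213867
[[156.76942443847656, -256.7505798339844], [176.33201599121094, -295.1432800292969], [266.424072265625, -249.23788452148438], [246.86146545410156, -210.84518432617188]]
[ 15 187 120] [ 10 159  53] [ 18 136 186] [ 13 146  49] [ 19 118 147] [ 17 140 167]
```

View pics/c1.png

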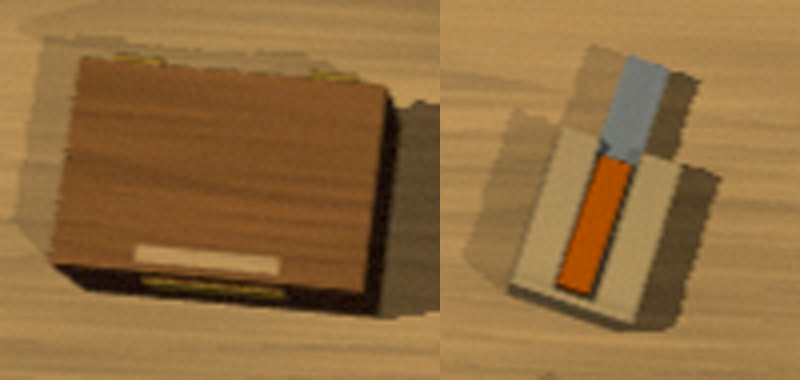

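The picture shows the bar in the rest with orange handle at about (373,261) and blade at (383,232). Its handle measures 98 x 24 mm, while the loose ones are 133 x 31, so it is the right one. The lid's top corners are near (185,194), (262,201.5), (256,253) and (177.5,246).

```bash
cat >> h.py <<'E'
def need(x,y,z,yaw):
    "mm, deg of tool x axis -> turn, then shifts in tool axes after that turn"
    s=observe();R=s["tool_rot"];p=s["eef_pos"]*1000
    cur=np.degrees(np.arctan2(R[1,0],R[0,0])); t=-((yaw-cur+180)%360-180)
    a=np.radians(yaw);X=np.array([np.cos(a),np.sin(a),0]);Z=R[:,2];Y=np.cross(Z,X)
    d=np.array([x,y,z])-p
    print("turn",round(t,2),"shift",(np.array([X,Y,Z])@d).round(1),"pos",p.round(1),"yaw",round(cur,2),"q",s["qpos"].round(2))
E
python3 - <<'E'
from h import *
np.set_printoptions(precision=1,suppress=True)
f=grab("top");K,V=f[1:]
c=ray(K,V,[(185,194.25),(261.75,201.5),(255.75,252.75),(177.5,246)],.112)[:,:2]*1000
print(c, [np.linalg.norm(c[i]-c[i-1]) for i in range(4)], c.mean(0))
fr=c[2]-c[3]; fr2=c[1]-c[0]; sd=c[0]-c[3]; sd2=c[1]-c[2]
for d in(fr,fr2,sd,sd2): print(np.degrees(np.arctan2(d[1],d[0])))
f=grab("side")
h=f[0]
cv2.imwrite("pics/c2.png",cv2.resize(h[255:375,225:330],None,fx=5,fy=5,interpolation=cv2.INTER_CUBIC)[:,:,::-1])
th=np.radians(6);
need(602,-217,150,163.25)
E
```

```text
[[655.8 358. ]
 [645.4 139.1]
 [497.6 145.6]
 [505.9 364. ]] [np.float64(150.01742486187857), np.float64(219.12076115439572), np.float64(147.88671447460953), np.float64(218.5590342181444)] [576.2 251.6]
-92.17665650274743
-92.7343678809319
-2.291735246912559
-2.5070032300037632
turn -1.29 shift [-626.7 -584.    81.3] pos [170.2 522.8 231. ] yaw 161.96 q [ 1.2  0.3  1.6  0.   1.1 -0.1]
```

View pics/c2.png

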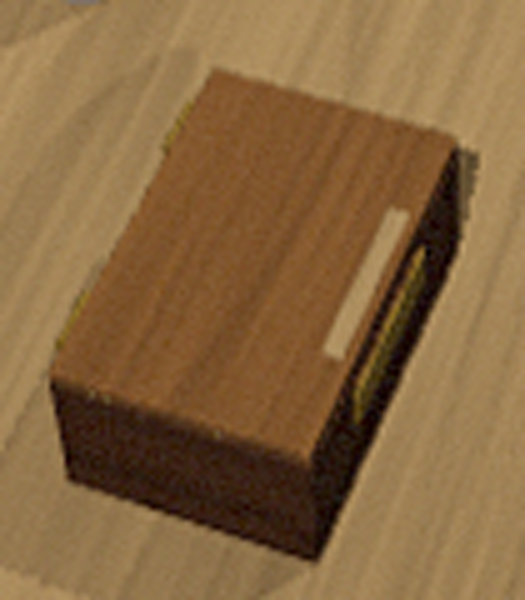

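The side view shows the case lid closed, with the brass plate on the front and the pale strip above the notch. I'm moving to above the blade.

send_rows:
  plan:
    - [0,0,0,-1.3]
    - [-42,-39,0,0]
    - [-42,-39,0,0]
    - [-42,-39,0,0]
    - [-42,-39,0,0]
    - [-42,-39,0,0]
    - [-42,-39,0,0]
    - [-42,-39,0,0]
    - [-42,-39,0,0]
    - [-42,-39,0,0]
  grip: 70

```text
time_s: 1.5
eef_pos: [0.4319, 0.0762, 0.2315]
tool_rot: [[-0.958, 0.287, 0.001], [0.287, 0.958, 0.0], [-0.001, 0.0, -1.0]]
contact_force: [0.2, 0.8, 0.2]
grip_width: 0.0701
grasp_force: 0.0
```

send_rows:
  plan:
    - [-42,-39,0,0]
    - [-42,-39,0,0]
    - [-42,-39,0,0]
    - [-42,-39,0,0]
    - [-42,-39,0,0]
    - [-39,-38,0,0]
    - [0,0,60,0]
    - [0,0,0,0]

```text
time_s: 2.5
eef_pos: [0.6002, -0.2162, 0.1672]
tool_rot: [[-0.958, 0.288, -0.008], [0.288, 0.958, 0.004], [0.009, 0.001, -1.0]]
contact_force: [-0.4, 0.4, 1.1]
grip_width: 0.0699
grasp_force: 0.0
```

```bash
python3 - <<'E'
from h import *
need(602,-217,33,163.25)
f=grab("side")
cv2.imwrite("pics/c3.png",cv2.resize(f[0][120:270,260:460],None,fx=3,fy=3)[:,:,::-1])
E
```

```text
turn 0.02 shift [ -1.9  -0.4 134.2] pos [ 600.2 -216.2  167.2] yaw 163.27 q [-0.42  0.58  1.46  0.    1.11 -1.7 ]
```

View pics/c3.png

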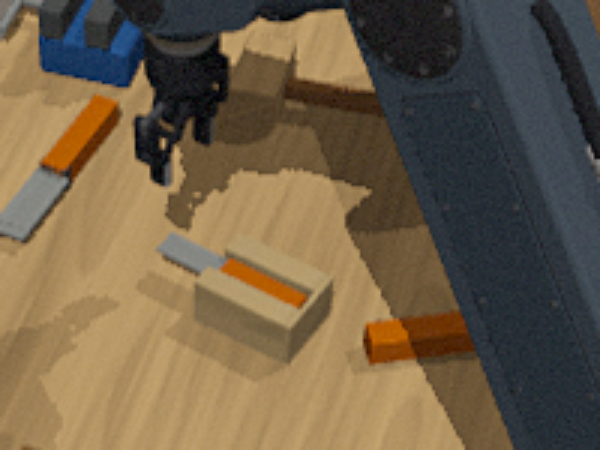

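The gripper stands above the blade, which still lies in the rest, so I'm descending and gripping.

send_rows:
  plan:
    - [-2,0,40,0]
    - [0,0,40,0]
    - [0,0,30,0]
    - [0,0,16,0]
    - [0,0,9,0]
    - [0,0,0,0]
    - [0,0,0,0]

```text
time_s: 3.42
eef_pos: [0.6051, -0.2177, 0.0375]
tool_rot: [[-0.958, 0.288, 0.002], [0.288, 0.958, -0.001], [-0.002, -0.0, -1.0]]
contact_force: [-0.0, 0.8, -0.1]
grip_width: 0.0701
grasp_force: 0.0
```

send_rows:
  plan:
    - [0,0,0,0]
    - [0,0,0,0]
    - [0,0,0,0]
    - [0,0,0,0]
    - [0,0,0,0]
    - [0,0,0,0]
  grip: 25
  newtons: 90

```text
time_s: 4.18
eef_pos: [0.6047, -0.2176, 0.0365]
tool_rot: [[-0.958, 0.288, 0.001], [0.288, 0.958, -0.0], [-0.001, -0.0, -1.0]]
contact_force: [-0.2, -3.7, 3.2]
grip_width: 0.0283
grasp_force: 89.2
```

send_rows:
  plan:
    - [0,0,0,0]
    - [0,0,0,0]
    - [0,0,4,0]
    - [0,0,0,0]
    - [0,0,0,0]
  grip: 50

```text
time_s: 4.8
eef_pos: [0.6044, -0.2174, 0.0322]
tool_rot: [[-0.958, 0.288, -0.0], [0.288, 0.958, 0.0], [0.0, 0.0, -1.0]]
contact_force: [-0.0, -0.6, 1.0]
grip_width: 0.0501
grasp_force: 0.0
```

send_rows:
  plan:
    - [0,0,0,0]
    - [0,0,0,0]
    - [0,0,0,0]
    - [0,0,0,0]
    - [0,0,0,0]
  grip: 25
  newtons: 60

```text
time_s: 5.42
eef_pos: [0.6045, -0.2176, 0.0324]
tool_rot: [[-0.958, 0.288, 0.0], [0.288, 0.958, -0.0], [-0.0, -0.0, -1.0]]
contact_force: [-1.0, -2.3, 1.4]
grip_width: 0.0296
grasp_force: 59.7
```

send_rows:
  plan:
    - [0,0,-6,0]
    - [0,0,-8,0]
    - [0,0,-10,0]
    - [0,0,-12,0]
    - [0,0,-20,0]
    - [0,0,-20,0]
    - [0,0,-24,0]
    - [0,0,0,0]
  newtons: 90

```text
time_s: 6.42
eef_pos: [0.6055, -0.2178, 0.1349]
tool_rot: [[-0.958, 0.288, 0.004], [0.288, 0.958, -0.002], [-0.004, -0.0, -1.0]]
contact_force: [-0.1, -0.4, -1.3]
grip_width: 0.0286
grasp_force: 89.8
```

```bash
python3 - <<'E'
from h import *
need(505,16,130,177.6)
f=grab("side")
cv2.imwrite("pics/c4.png",cv2.resize(f[0][120:270,260:460],None,fx=3,fy=3)[:,:,::-1])
E
```

```text
turn -14.34 shift [110.2 229.4   4.2] pos [ 605.5 -217.8  134.9] yaw 163.26 q [-0.42  0.62  1.48  0.    1.04 -1.7 ]
```

View pics/c4.png

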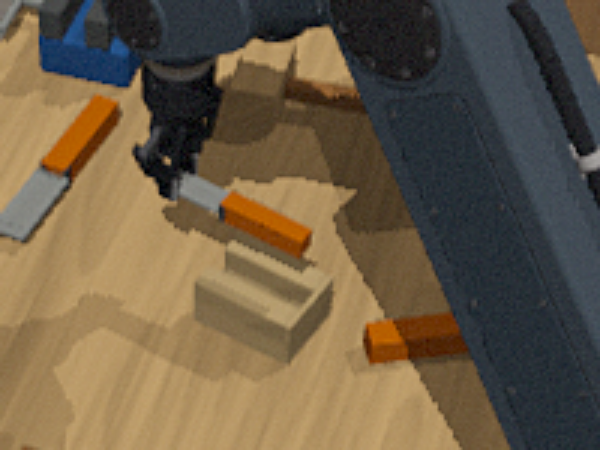

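The bar is out of the rest and held nearly level, with its handle around crop pixel (265,225). I'm carrying it to the clear bench area.

send_rows:
  plan:
    - [0,0,0,-7.2]
    - [0,0,0,-7.1]
    - [22,46,0,0]
    - [22,46,0,0]
    - [22,46,0,0]
    - [22,46,0,0]
    - [22,45,0,0]
    - [0,0,0,0]
    - [0,0,0,0]

```text
time_s: 7.6
eef_pos: [0.5043, 0.0159, 0.1319]
tool_rot: [[-0.999, 0.042, -0.0], [0.042, 0.999, -0.0], [0.0, -0.0, -1.0]]
contact_force: [0.5, 0.4, -1.7]
grip_width: 0.0288
grasp_force: 90.0
```

send_rows:
  plan:
    - [0,0,25,0]
    - [0,0,25,0]
    - [0,0,25,0]
    - [0,0,20,0]
    - [0,0,12,0]
    - [0,0,6,0]
    - [0,0,4,0]
    - [0,0,0,0]
    - [0,0,0,0]

```text
time_s: 8.72
eef_pos: [0.5046, 0.016, 0.0157]
tool_rot: [[-0.999, 0.042, 0.001], [0.042, 0.999, -0.0], [-0.001, -0.0, -1.0]]
contact_force: [-0.7, 0.1, -2.8]
grip_width: 0.0286
grasp_force: 90.0
```

send_rows:
  plan:
    - [0,0,3,0]
    - [0,0,3,0]
    - [0,0,3,0]
    - [0,0,0,0]
    - [0,0,0,0]

```text
time_s: 9.35
eef_pos: [0.5043, 0.016, 0.0063]
tool_rot: [[-0.999, 0.043, 0.0], [0.043, 0.999, 0.0], [-0.0, 0.0, -1.0]]
contact_force: [0.7, 0.0, -1.5]
grip_width: 0.029
grasp_force: 90.0
```

send_rows:
  plan:
    - [0,0,2,0]
    - [0,0,1.5,0]
    - [0,0,0,0]
    - [0,0,0,0]

```text
time_s: 9.85
eef_pos: [0.5044, 0.016, 0.0029]
tool_rot: [[-0.999, 0.042, 0.0], [0.042, 0.999, -0.0], [-0.0, -0.0, -1.0]]
contact_force: [1.1, 0.2, -0.2]
grip_width: 0.0286
grasp_force: 90.2
```

send_rows:
  plan:
    - [0,0,1,0]
    - [0,0,0,0]
    - [0,0,0,0]
    - [0,0,0,0]
  newtons: 20

```text
time_s: 10.35
eef_pos: [0.5046, 0.016, 0.0019]
tool_rot: [[-0.999, 0.043, 0.001], [0.043, 0.999, -0.0], [-0.001, -0.0, -1.0]]
contact_force: [1.9, 0.0, 2.7]
grip_width: 0.0292
grasp_force: 90.4
```

send_rows:
  plan:
    - [0,0,0,0]
    - [0,0,0,0]
    - [0,0,0,0]
    - [0,0,-20,0]
    - [0,0,-40,0]
    - [0,0,-50,0]
    - [0,0,-30,0]
    - [0,0,0,0]
    - [0,0,0,0]
  grip: 55

```text
time_s: 11.48
eef_pos: [0.5037, 0.0161, 0.141]
tool_rot: [[-0.999, 0.043, -0.001], [0.043, 0.999, 0.0], [0.001, -0.0, -1.0]]
contact_force: [-0.4, 0.4, 0.1]
grip_width: 0.055
grasp_force: 0.0
```

```bash
python3 - <<'E'
from h import *
np.set_printoptions(precision=1,suppress=True)
im,K,V=grab("top");
for nm,m,z in(("orange",orange(im),.026),("steel",steel(im),.016)):
    for b in blobs(m):
        v,u=np.nonzero(b)
        if not(240<u.min() and u.max()<370 and v.min()>180 and v.max()<340): continue
        r,bx=rect(K,V,b,z); print(nm,u.mean().round(),v.mean().round(),r,bx.tolist())
f=grab("side")[0]
cv2.imwrite("pics/c5.png",np.hstack([cv2.resize(im[180:340,230:390],(400,400)),cv2.resize(f[180:340,280:440],(400,400))])[:,:,::-1])
E
```

```text
(no output)
```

View pics/c5.png

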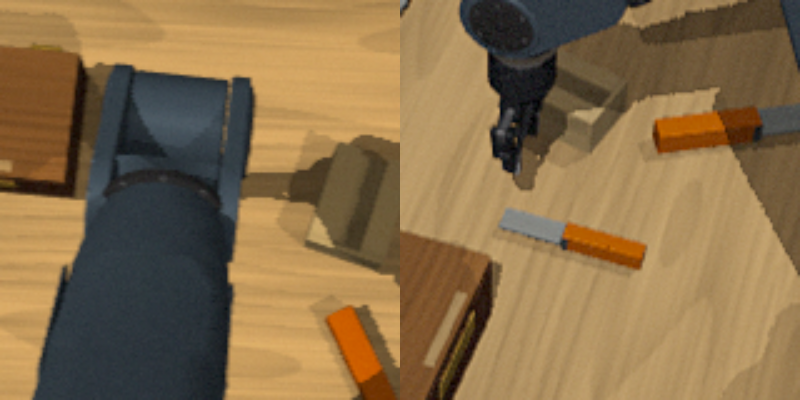

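The bar lies flat on the bench: in the side view the blade is at crop (532,226) and the handle at (605,247). The arm hides it in the top view, so I'm measuring it from the side view.

```bash
python3 - <<'E'
from h import *
np.set_printoptions(precision=1,suppress=True)
im,K,V=grab("side")
roi=np.zeros(im.shape[:2],np.uint8); roi[255:295,315:385]=1
for b in blobs(steel(im)*roi): print("steel",b.sum(),rect(K,V,b,.016))
hsv=cv2.cvtColor(im,cv2.COLOR_RGB2HSV)
ob=blobs(orange(im)*roi)[0]; v=hsv[...,2][ob>0]; print("V",np.percentile(v,[5,25,50,75,95]))
c=cv2.findContours(ob,0,1)[0][0][:,0]; ap=cv2.approxPolyDP(c,2,True)[:,0]
print(ap.tolist()); print("z26",ray(K,V,ap,.026)[:,:2]*1000); print("z0",ray(K,V,ap,0)[:,:2]*1000)
print("pred", proj(K,V,[[.3466,.0106,.026],[.3466,.0346,.026],[.3466,.0346,0],[.4466,.0064,.026],[.4466,.0304,.026],[.526,.0150,.016]]))
need(396.6,20.6,60,177.6)
E
```

```text
steel 217 (((481.8510437011719, 16.995149612426758), (33.0447883605957, 77.59593963623047), 88.03192901611328), array([[442.5,   1.8],
       [520.1,  -0.8],
       [521.2,  32.2],
       [443.6,  34.8]], dtype=float32))
V [124.9 129.  132.  137.  160.4]
[[347, 278], [374, 287], [377, 280], [372, 284], [349, 275]]
z26 [[429.8  41.2]
 [344.5  48.7]
 [342.3  20.7]
 [352.9  39.8]
 [427.2  28.4]]
z0 [[434.3  21.8]
 [347.3  29.4]
 [345.2   0.9]
 [355.9  20.3]
 [431.6   8.8]]
pred [[376.4 277.1]
 [374.5 283.2]
 [373.8 288.4]
 [344.8 268. ]
 [342.6 273.9]
 [319.1 265.8]]
turn -0.04 shift [107.2   0.   80.9] pos [503.7  16.1 140.7] yaw 177.56 q [-0.1  0.4  1.9 -0.   0.9 -1.6]
```

send_rows:
  plan:
    - [45,0,0,0]
    - [44,0,0,0]
    - [0,0,40,0]
    - [0,0,40,0]
    - [0,0,30,0]
    - [0,0,15,0]
    - [0,0,8,0]
    - [0,0,3,0]
    - [0,0,0,0]
    - [0,0,0,0]
  grip: 55

```text
time_s: 12.88
eef_pos: [0.4157, 0.0198, 0.0062]
tool_rot: [[-0.999, 0.042, 0.001], [0.042, 0.999, -0.0], [-0.001, -0.0, -1.0]]
contact_force: [-0.5, -0.7, 0.4]
grip_width: 0.0548
grasp_force: 0.0
```

send_rows:
  plan:
    - [0,0,0,0]
    - [0,0,0,0]
    - [0,0,0,0]
    - [0,0,0,0]
    - [0,0,0,0]
    - [0,0,0,0]
  grip: 15
  newtons: 120

```text
time_s: 13.62
eef_pos: [0.4155, 0.0198, 0.0065]
tool_rot: [[-0.999, 0.042, 0.001], [0.042, 0.999, -0.0], [-0.001, -0.0, -1.0]]
contact_force: [-3.0, -0.0, 15.1]
grip_width: 0.0215
grasp_force: 118.2
```

send_rows:
  plan:
    - [0,0,-6,0]
    - [0,0,-12,0]
    - [0,0,-20,0]
    - [0,0,-25,0]
    - [32,0,-16,0]
    - [32,0,0,0]
    - [0,0,0,0]
    - [0,0,0,0]

```text
time_s: 14.62
eef_pos: [0.3523, 0.0225, 0.0853]
tool_rot: [[-0.999, 0.043, 0.001], [0.043, 0.999, -0.0], [-0.001, -0.0, -1.0]]
contact_force: [0.8, 0.2, -1.3]
grip_width: 0.0213
grasp_force: 117.9
```

send_rows:
  plan:
    - [0,40,0,0]
    - [0,40,0,0]
    - [0,40,0,0]
    - [0,40,0,0]
    - [0,40,0,0]
    - [0,40,0,0]
    - [0,0,0,0]
    - [0,0,0,0]

```text
time_s: 15.62
eef_pos: [0.3617, 0.2621, 0.0846]
tool_rot: [[-0.999, 0.042, -0.001], [0.042, 0.999, -0.0], [0.001, -0.0, -1.0]]
contact_force: [-0.5, -0.0, -2.2]
grip_width: 0.0214
grasp_force: 118.3
```

```bash
python3 - <<'E'
from h import *
np.set_printoptions(precision=1,suppress=True)
need(362,260.8,85.5,177.6)
im,K,V=grab("side");t,Kt,Vt=grab("top")
p=observe()["eef_pos"];tip=p+np.array([.1095*.9991,-.1095*.0419,.0075])
print("tip pred side",proj(K,V,tip),"top",proj(Kt,Vt,tip))
a=cv2.resize(im[255:375,260:380],(480,480),interpolation=cv2.INTER_CUBIC)
b=cv2.resize(t[190:300,165:245],(320,440),interpolation=cv2.INTER_CUBIC); b=np.vstack([b,np.zeros((40,320,3),np.uint8)])
cv2.imwrite("pics/c6.png",np.hstack([a,b])[:,:,::-1])
E
```

```text
turn -0.02 shift [-0.4 -1.3 -0.9] pos [361.7 262.1  84.6] yaw 177.58 q [ 0.5  0.4  2.  -0.   0.7 -1. ]
tip pred side [[311.3 319.9]] top [[216.1 261.4]]
```

View pics/c6.png

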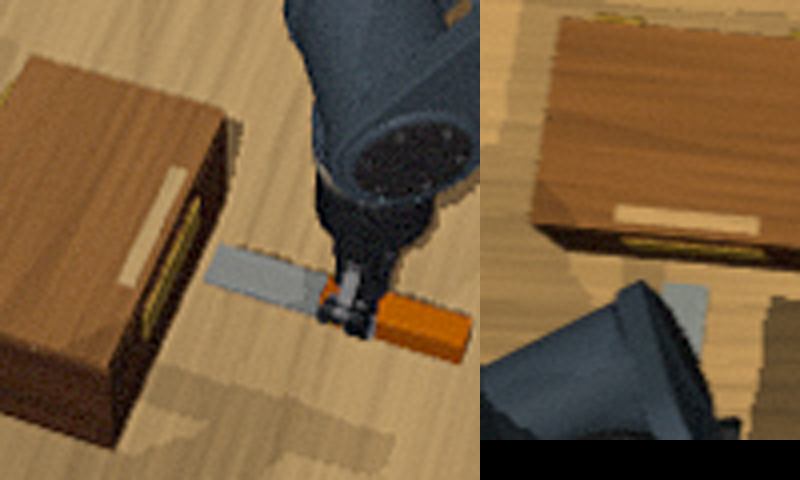

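The blade's tip is in front of the notch and level: side about (312.6,320.9), top about (216.9,261.1). I'm triangulating its height.

```bash
python3 - <<'E'
from h import *
from scipy.optimize import least_squares
np.set_printoptions(precision=1,suppress=True)
im,K,V=grab("side");t,Kt,Vt=grab("top")
def tri(a,b): return least_squares(lambda P:np.r_[proj(K,V,P)[0]-a,proj(Kt,Vt,P)[0]-b],[.47,.25,.09])
r=tri((312.6,320.9),(216.9,261.1)); print(r.x*1000,r.fun)
# bar top-side blade corners, measured at several z on steel mask
roi=np.zeros(im.shape[:2],np.uint8); roi[310:335,305:345]=1
for b in blobs(steel(im)*roi):
  for z in(.085,.094): print(b.sum(),rect(K,V,b,z))
# check scale on case: lid top front-left corner in both views
r=tri((260+118/4-.4+0, 255+368/4-.4),(177.1,245.6)); print("lid corner",r.x*1000,r.fun)
E
```

```text
[470.3 255.6  86.6] [-0.8 -0.2  0.   0.9]
303 (((430.51666259765625, 252.55711364746094), (33.440826416015625, 78.74806213378906), 87.83228302001953), array([[390.5, 237.3],
       [469.2, 234.4],
       [470.5, 267.8],
       [391.8, 270.8]], dtype=float32))
303 (((428.9026184082031, 258.15020751953125), (33.2178840637207, 78.2231216430664), 87.832275390625), array([[389.2, 243. ],
       [467.4, 240.1],
       [468.6, 273.3],
       [390.4, 276.2]], dtype=float32))
lid corner [501.  364.4 112.1] [-1.9 -0.6  0.1  2.1]
```

send_rows:
  plan:
    - [0,-2,-1,0]
    - [-10,0,0,0]
    - [-8,0,0,0]
    - [-6,0,0,0]
    - [-5,0,0,0]
    - [-5,0,0,0]
    - [-4,0,0,0]
    - [0,0,0,0]
    - [0,0,0,0]

```text
time_s: 16.95
eef_pos: [0.3993, 0.2587, 0.0857]
tool_rot: [[-0.999, 0.042, -0.0], [0.042, 0.999, -0.0], [0.0, -0.0, -1.0]]
contact_force: [0.7, 0.4, -1.5]
grip_width: 0.0217
grasp_force: 118.3
```

send_rows:
  plan:
    - [-3,0,0,0]
    - [-3,0,0,0]
    - [-2,0,0,0]
    - [0,0,0,0]
    - [0,0,0,0]

```text
time_s: 17.58
eef_pos: [0.4074, 0.2583, 0.0857]
tool_rot: [[-0.999, 0.043, -0.0], [0.043, 0.999, -0.0], [0.0, -0.0, -1.0]]
contact_force: [-0.2, 0.3, -1.0]
grip_width: 0.0217
grasp_force: 118.3
```

send_rows:
  plan:
    - [-4,0,0,0]
    - [-4,0,0,0]
    - [-4,0,0,0]
    - [0,0,-3,0]
    - [0,0,-3,0]
    - [0,0,0,0]
    - [0,0,0,0]

```text
time_s: 18.45
eef_pos: [0.4194, 0.2579, 0.0918]
tool_rot: [[-0.999, 0.042, -0.0], [0.042, 0.999, -0.0], [-0.0, -0.0, -1.0]]
contact_force: [0.4, -1.0, -1.2]
grip_width: 0.0214
grasp_force: 118.3
```

send_rows:
  plan:
    - [-0.5,0,-6,0]
    - [-0.5,0,-6,0]
    - [-1,0,-6,0]
    - [-1,0,-6,0]
    - [-1.5,0,-6,0]
    - [-1.5,0,-6,0]
    - [0,0,0,0]
    - [0,0,0,0]

```text
time_s: 19.45
eef_pos: [0.4261, 0.2578, 0.1281]
tool_rot: [[-0.999, 0.042, 0.002], [0.042, 0.999, 0.001], [-0.002, 0.001, -1.0]]
contact_force: [-0.7, -0.4, -2.6]
grip_width: 0.0214
grasp_force: 118.1
```

```bash
python3 - <<'E'
from h import *
im=grab("side")[0];t=grab("top")[0]
a=cv2.resize(im[235:375,225:385],(640,560),interpolation=cv2.INTER_CUBIC)
cv2.imwrite("pics/c7.png",a[:,:,::-1])
E
```

```text
(no output)
```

View pics/c7.png

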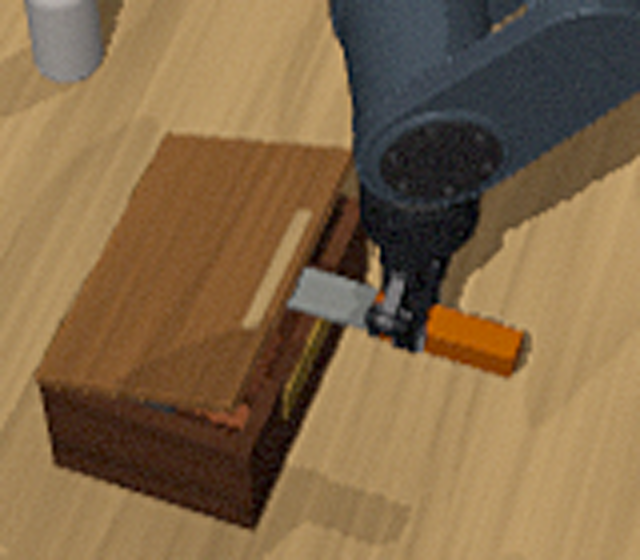

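The lid is up about 0.25 to 0.3 rad, lying on the blade, with the fingers clear of it. I'm continuing along the arc.

send_rows:
  plan:
    - [-2,0,-6,0]
    - [-2,0,-6,0]
    - [-5,0,-11,0]
    - [-6,0,-11,0]
    - [-7,0,-10,0]
    - [-8,0,-9,0]
    - [-9,0,-8,0]
    - [0,0,0,0]
    - [0,0,0,0]

```text
time_s: 20.68
eef_pos: [0.4648, 0.256, 0.189]
tool_rot: [[-0.999, 0.043, 0.001], [0.043, 0.999, 0.0], [-0.001, 0.0, -1.0]]
contact_force: [0.3, -0.7, -1.3]
grip_width: 0.0213
grasp_force: 118.3
```

send_rows:
  plan:
    - [-10,0,-7,0]
    - [-11,0,-6,0]
    - [-11,0,-5,0]
    - [-12,0,-4,0]
    - [-12,0,-2,0]
    - [0,0,0,0]
    - [0,0,0,0]

```text
time_s: 21.55
eef_pos: [0.5205, 0.2536, 0.2128]
tool_rot: [[-0.999, 0.043, 0.001], [0.043, 0.999, 0.0], [-0.001, 0.0, -1.0]]
contact_force: [0.8, -0.5, -2.2]
grip_width: 0.0213
grasp_force: 118.5
```

```bash
python3 - <<'E'
from h import *
im=grab("side")[0];t=grab("top")[0]
a=cv2.resize(im[215:375,205:385],(540,480),interpolation=cv2.INTER_CUBIC)
b=cv2.resize(t[160:320,165:251],(258,480),interpolation=cv2.INTER_CUBIC)
cv2.imwrite("pics/c8.png",np.hstack([a,b])[:,:,::-1])
E
```

```text
(no output)
```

View pics/c8.png

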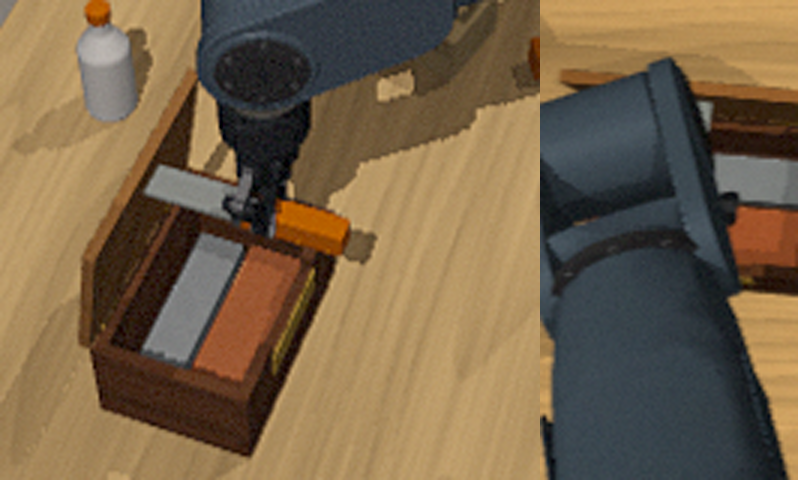

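The lid stands nearly upright, about 1.4 rad, and the case is open. I'm backing off and taking the bar back to the free bench spot.

send_rows:
  plan:
    - [15,0,0,0]
    - [30,0,0,0]
    - [42,0,0,0]
    - [42,0,0,0]
    - [40,0,0,0]
    - [0,0,0,0]
    - [0,0,0,0]

```text
time_s: 22.52
eef_pos: [0.3516, 0.2609, 0.2132]
tool_rot: [[-0.999, 0.042, 0.001], [0.042, 0.999, 0.001], [-0.001, 0.001, -1.0]]
contact_force: [0.3, -0.6, -1.0]
grip_width: 0.0213
grasp_force: 118.5
```

send_rows:
  plan:
    - [-8,-40,10,0]
    - [-8,-40,20,0]
    - [-8,-40,20,0]
    - [-8,-40,20,0]
    - [-8,-40,20,0]
    - [-8,-40,20,0]
    - [0,0,0,0]
    - [0,0,0,0]

```text
time_s: 23.52
eef_pos: [0.3897, 0.0189, 0.1029]
tool_rot: [[-0.999, 0.044, 0.0], [0.044, 0.999, 0.0], [-0.0, 0.0, -1.0]]
contact_force: [0.2, 0.9, -2.0]
grip_width: 0.0212
grasp_force: 118.6
```

send_rows:
  plan:
    - [0,0,20,0]
    - [0,0,20,0]
    - [0,0,20,0]
    - [0,0,15,0]
    - [0,0,8,0]
    - [0,0,0,0]
    - [0,0,0,0]

```text
time_s: 24.4
eef_pos: [0.3897, 0.0191, 0.0203]
tool_rot: [[-0.999, 0.042, 0.001], [0.042, 0.999, -0.0], [-0.001, -0.0, -1.0]]
contact_force: [-0.6, 0.8, -2.0]
grip_width: 0.0216
grasp_force: 118.6
```

send_rows:
  plan:
    - [0,0,4,0]
    - [0,0,4,0]
    - [0,0,3,0]
    - [0,0,0,0]
    - [0,0,0,0]

```text
time_s: 25.02
eef_pos: [0.3893, 0.0189, 0.0088]
tool_rot: [[-0.999, 0.043, -0.0], [0.043, 0.999, -0.0], [0.0, -0.0, -1.0]]
contact_force: [-0.0, 0.4, -1.5]
grip_width: 0.0213
grasp_force: 118.6
```

send_rows:
  plan:
    - [0,0,1.5,0]
    - [0,0,1.5,0]
    - [0,0,0,0]
    - [0,0,0,0]

```text
time_s: 25.52
eef_pos: [0.3894, 0.0189, 0.0065]
tool_rot: [[-0.999, 0.042, 0.0], [0.042, 0.999, -0.0], [-0.0, -0.0, -1.0]]
contact_force: [-5.3, -0.5, 19.1]
grip_width: 0.0214
grasp_force: 121.7
```

send_rows:
  plan:
    - [0,0,-0.8,0]
    - [0,0,0,0]
    - [0,0,0,0]
  newtons: 40

```text
time_s: 25.9
eef_pos: [0.3893, 0.0189, 0.0065]
tool_rot: [[-0.999, 0.043, -0.0], [0.043, 0.999, 0.0], [0.0, 0.0, -1.0]]
contact_force: [-0.1, 0.8, -0.5]
grip_width: 0.0211
grasp_force: 119.1
```

send_rows:
  plan:
    - [0,0,0,0]
    - [0,0,0,0]
    - [0,0,0,0]
    - [0,0,-15,0]
    - [0,0,-30,0]
    - [0,0,-50,0]
    - [0,0,-50,0]
    - [0,0,-50,0]
    - [0,0,0,0]
    - [0,0,0,0]
  grip: 50

```text
time_s: 27.15
eef_pos: [0.3889, 0.019, 0.2011]
tool_rot: [[-0.999, 0.043, -0.001], [0.043, 0.999, 0.0], [0.001, -0.0, -1.0]]
contact_force: [-0.2, 0.7, -0.8]
grip_width: 0.0499
grasp_force: 0.0
```

```bash
python3 - <<'E'
from h import *
im=grab("side")[0]
cv2.imwrite("pics/c9.png",im[:,:,::-1])
E
```

```text
(no output)
```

View pics/c9.png

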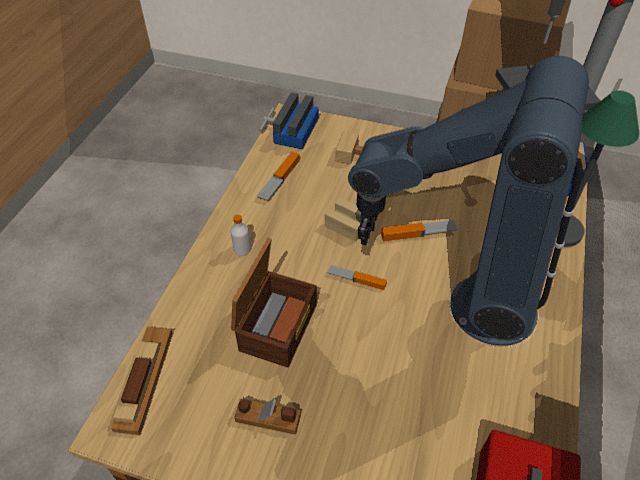

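The lid stands open at about (255,285), the bar lies flat on the bench at (357,277), and the gripper is clear. The bystanders look unmoved, so I'm handing the job in.

```bash
python3 -c "
from station import *
print(close_job())"
```

```text
the job is handed in; nothing more can be done
None
```

I handed the job in at about 27 s of the 72 s allowed; no verdict came back. In the last picture the lid stood nearly upright (about 1.4 rad by my estimate), the bar lay flat on the bench clear of the gripper, and the plane, mallet and glue bottle looked unmoved.

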